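Nudge the bat onto the wheel's pins

ROBOT

A 7-joint arm with a two-finger parallel gripper is mounted at the origin on the work surface. World frame = base frame: x ahead of the robot, y to its left, z up, the work surface at z = 0. Lengths are in m, angles in rad, forces in N, time in s.
With the tool pointing down it reaches from about 0.425 to 0.95 m from the base axis. Payload 4.7 kg.
Tool frame: the origin (TCP) lies on the centre line of the jaws, within the pads' length; the fingertips stand robot.nose_length ahead of it and the grasp point (between the pads) lies 8 mm behind it (robot.nose_length is the distance from the TCP to the fingertips, in m); z points along the fingers, y is the line along which they close (so a half turn about z gives the same grasp; the last joint's range is limited). The gripper opens to 85 mm and grips with 20 to 120 N. Pads are 22 mm wide; open, the fingers measure 114 mm over their backs; the gripper's body (76 mm by 85 mm) begins 54 mm behind the grasp point. The pads swing forward as they close: fully open they stand 13 mm farther back than shut.
Start: joints at [-1.187, 0.469, -0.049, 1.532, 0.024, 1.141, -0.082], TCP at [0.271, 0.618, 0.242] pointing down, gripper open.
Joint ranges: [-2.59, 2.59], [-0.33, 1.99], [-1.39, 1.29], [0.1, 2.45], [-1.04, 4.18], [0.21, 1.99], [-2.66, 2.66]. Speed limits (rad/s): [2.57, 2.57, 3.14, 3.14, 3.14, 3.14, 3.14].

INTERFACE

Orientations are given as [roll, pitch, yaw] about the fixed x, y, z axes, in that order (R = Rz(yaw) Ry(pitch) Rx(roll)).
In Python, from plant import robot gives the robot as it stands. Calls block until the motion is done:
- robot.goto(position, orientation): joint-space move of the TCP to a pose.
- robot.move_straight(position, vel=0.15, attitude=None, contact_N=None): straight line of the TCP; attitude=None keeps the orientation; vel is the mean speed in m/s. With contact_N (N) it stops when the force on the tool has changed by that much, and returns True; else False.
- robot.move_joints(angles): joint-space move.
- robot.grip(opening, strength=None): opening from 0.0 (shut) to 1.0 (fully open); strength is the grip in N (None keeps the last); returns when the fingers have stopped.
- robot.sleep(seconds).
- robot.inverse_kinematics(position, orientation): joint angles nearest the present ones, or None.
- robot.sense(): the state.
- robot.grab_frame(name): name is "side" or "top"; returns a dict with "image" (480x640x3 uint8, red, green, blue), "range_z" (480x640 float32, m along the optical axis (not along the pixel's ray), 0 where there is no reading), "fx", "fy", "cx", "cy" (pixels), "R" (3x3) and "t" (3): a world point X has camera coordinates R X + t. Camera axes: x right, y down, z forward; pixel columns grow to the right and rows downward; lengths in m; the calibration is good to about 2 mm. A picture is of the moment at which its call begins.
A pose or a line that the arm cannot do raises robot.IKError and nothing moves.
- robot.close_job(): hands the job in; it is judged then, once.
The state is a dict: "t": time; "joint_pos": joint angles; "joint_velocities": joint speeds; "effort": joint torques, N m; "tcp_pos": TCP position; "tcp_rot": TCP orientation; "wrist_force": force on the tool from outside, world axes, zero at the start; "torque": the same for the moment, N m; "opening": opening from 0.0 (shut) to 1.0 (fully open); "gripper_force": force on a finger pad.
Only numpy, scipy, OpenCV 4.12 (cv2) and the standard library are available. Lean on these libraries where they do the work, as an engineer would, in place of code of your own. Each camera call takes 0.05 s, during which the arm holds its last target. There are 200 camera calls.

TASK

The square plywood bat has been dropped askew on the throwing wheel and is riding on top of the two bat pins. Using only pushes of the fingers, nudge it sideways and round on the wheel head, without lifting it, until both of its holes drop over the two pins and it lies flat on the head. Leave the cup, jar, rib and bowl where they are, and finish with the fingers clear.

Things in the scene. Friction and masses are not known exactly. Their poses are not given: they have to be found in the camera images.
- bat: Loose square plywood bat (throwing board), 230 x 230 x 12 mm, about 0.45 kg. Origin at the centre of its underside, x along the line through its two holes, z up. It starts up to 40 mm off centre and up to 37 degrees askew (either way), resting on the pin tops and tilted a few degrees, one side touching the head. It slides at 2 to 6 N. Seated, its underside lies on the head.
- head_top (a point): Centre of the top face of the wheel head, a level aluminium disc 300 mm across whose top is 165 mm above the table. It turns only with great effort (about 27 N at its rim), so it stays put under nudges. z up, x along the line of the pins (towards pin_a). The housing below is 340 x 480 mm, its top 128 mm above the table; only the pins, the bat and the things on its deck stand above the head.
- pin_a (a point): Foot of one steel bat pin, on the head's top face, 70 mm from its centre. The pin is 9 mm in diameter, stands 8 mm above the face and has a domed top. The bat hides the pins at the start, but a black marker line 6 mm wide, in line with the pin, runs on the head from 96 mm off its centre out to the rim and down it.
- pin_b (a point): Foot of the other bat pin, the same, 70 mm from the centre on the opposite side (pins 140 mm apart), with the same marker line out to the rim.
- hole_round (a point): Centre, at the bat's underside, of its round through hole, 12 mm across, at x = +70 mm, y = 0 of the bat. Either hole may go on either pin.
- hole_slot (a point): Centre, at the bat's underside, of its slotted through hole, 16 mm along the bat's x by 12 mm, at x = -70 mm, y = 0 of the bat.
- cup: Bystander: loose terracotta cup, 72 mm across and 75 mm high, on the housing's tool deck to the left of the head (deck 128 mm above the table). Origin at the centre of its underside.
- jar: Bystander: loose lidded jar, 54 mm across and 65 mm high, on the tool deck beside the cup. Origin at the centre of its underside.
- rib: Bystander: loose flat wooden throwing rib, about 80 x 85 x 7 mm, on the table to the right of the wheel. Origin at its underside.
- bowl: Bystander: loose white bowl, 116 mm across and 55 mm high, on the table to the right of the wheel. Origin at the centre of its underside.

How it is judged:
By the outcome, as a careful person would: the job done as asked, in the order asked, and still so for the second after the job is handed in, with the robot touching nothing.
It also fails if it takes over 58 s, if anything falls off the work surface, if the arm or the gripper's body presses on something with over 40 N, if the wrist force passes 120 N, or if a joint passes its speed limit or range.

## Working session

There is one attempt and no reset: what is moved stays moved. The work goes in short steps, each a Python script; the robot and the scene stay as the last script left them, time stands still between calls to the robot, and variables do not carry over. Pictures are saved under pics/ and viewed, at most 10 in all, crops included, and the job is handed in when it is done.

```bash
ls; mkdir -p pics
python3 - <<'E'
from plant import robot
import cv2,numpy as np
s=robot.sense();print(s['t'],s['tcp_pos'],s['tcp_rot'],robot.nose_length)
for n in ("top","side"):
    f=robot.grab_frame(n);cv2.imwrite(f"pics/{n}0.png",f["image"][:,:,::-1]);np.savez(f"{n}0.npz",**f)
    print(n,f["fx"],f["cx"],f["cy"],f["R"],f["t"])
E
```

```text
pics
0.0 [0.27056513 0.61778687 0.24123324] [-3.13961334e+00  3.28858144e-05  2.72881498e+00] 0.011
top 476.72408526692476 314.9796149246646 240.7438787465317 [[ 0.01736471 -0.99965425 -0.01974463]
 [-0.99157711 -0.01468273 -0.12868279]
 [ 0.1283484   0.02181286 -0.99148923]] [-0.00396077  0.58377045  1.13374442]
side 568.3146710765249 315.077235597843 230.74637712627987 [[ 0.97650364 -0.21523497 -0.01070261]
 [-0.1634574  -0.70739926 -0.68765396]
 [ 0.14043616  0.67324602 -0.7259597 ]] [-0.54148333  0.18534701  1.12797706]
```

View pics/top0.png

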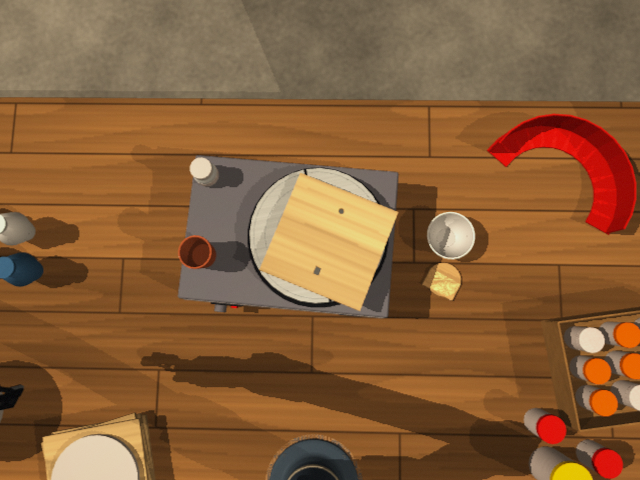

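View pics/side0.png

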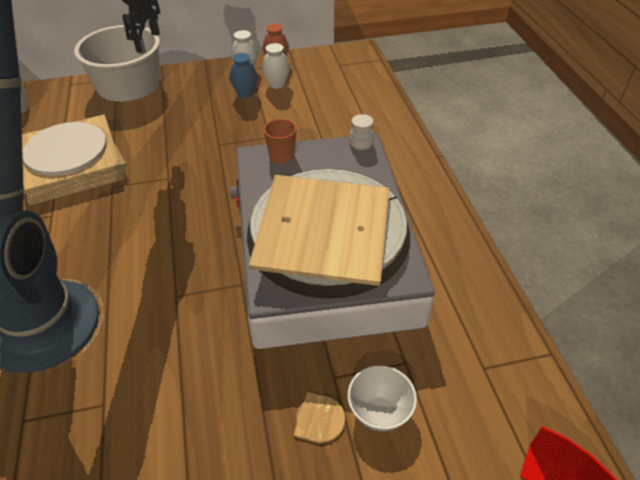

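The top view shows the bat centred near (330,240) with the round hole at (341,211) and the slot at (318,271). The head is centred near (318,236) and one marker line is at (305,172). The side view shows that same marker at (390,200).

```bash
cat > h.py <<'E'
import cv2,numpy as np
def ray(f,uv,z):
    uv=np.atleast_2d(np.asarray(uv,float)); R,t=f["R"],f["t"]
    d=np.c_[(uv[:,0]-f["cx"])/f["fx"],(uv[:,1]-f["cy"])/f["fy"],np.ones(len(uv))]@R
    c=-R.T@t; z=np.broadcast_to(z,len(uv))
    return c+d*((z-c[2])/d[:,2])[:,None]
def cloud(f):
    v,u=np.mgrid[:480,:640]; Z=f["range_z"]
    P=np.stack([(u-f["cx"])/f["fx"]*Z,(v-f["cy"])/f["fy"]*Z,Z],-1)
    return (P-f["t"])@f["R"]
E
python3 - <<'E'
from h import *
for n in("top","side"):
    f=dict(np.load(n+"0.npz")); W=cloud(f); im=f["image"]; hsv=cv2.cvtColor(im,cv2.COLOR_RGB2HSV)
    near=(np.hypot(W[...,0]-.6,W[...,1])<.25)
    bat=near&(W[...,2]>.155)&(hsv[...,1]>70)&(hsv[...,2]>120)
    head=near&(W[...,2]>.155)&(W[...,2]<.175)&(hsv[...,1]<60)
    bm=cv2.morphologyEx(bat.astype(np.uint8),cv2.MORPH_OPEN,np.ones((5,5)))
    cs,_=cv2.findContours(bm,cv2.RETR_EXTERNAL,cv2.CHAIN_APPROX_NONE); c=max(cs,key=cv2.contourArea)
    q=cv2.approxPolyDP(c,12,True)[:,0]; print(n,"quad",q.tolist(),ray(f,q,.185).round(4).tolist())
    A=W[cv2.erode(bm,np.ones((5,5)))>0]; k=np.linalg.lstsq(np.c_[A[:,:2],np.ones(len(A))],A[:,2],rcond=None)[0]; print("plane",k, "mean z",A.mean(0))
    hull=np.zeros((480,640),np.uint8); cv2.fillPoly(hull,[c],1); hull=cv2.erode(hull,np.ones((9,9)))
    m=((im.max(2)<130)&(hull>0)).astype(np.uint8)
    nn,l,s,ce=cv2.connectedComponentsWithStats(m)
    for i in range(1,nn):
        if s[i,4]>8: print("hole",ce[i],s[i],ray(f,ce[i],.183))
    hm=head.astype(np.uint8); print("headpx",hm.sum(),np.median(W[head],0))
    hp=np.argwhere(hm)[:,::-1]; h=cv2.convexHull(hp.astype(np.int32))[:,0]
    P=ray(f,h,.165)[:,:2]
    for _ in range(4):
        a=np.linalg.lstsq(np.c_[2*P,np.ones(len(P))],(P**2).sum(1),rcond=None)[0]; r=np.sqrt(a[2]+a[0]**2+a[1]**2)
        e=np.hypot(*(P-a[:2]).T)-r; P=P[abs(e)<2*abs(e).std()+1e-4] 
    print("circle",a[:2],r,len(P),e.std())
    V=np.stack(np.meshgrid(np.arange(640),np.arange(480)),-1).reshape(-1,2)
    Q=ray(f,V,.165)[:,:2]-a[:2]; rr=np.hypot(*Q.T)
    mk=(rr>.1)&(rr<.143)&(im.max(2).ravel()<75)
    l=cv2.connectedComponentsWithStats(mk.reshape(480,640).astype(np.uint8))
    for i in range(1,l[0]):
        if l[2][i,4]>=3: o=ray(f,l[3][i],.165)[0,:2]; print("mk",l[3][i],l[2][i,4],o,np.degrees(np.arctan2(*(o-a[:2])[::-1])))
    if n=="top":
        a1=im[150:330,170:410][:,:,::-1]; cv2.imwrite("pics/crop0.png",cv2.resize(a1,None,fx=3.3,fy=3.3,interpolation=cv2.INTER_CUBIC))
E
```

```text
top quad [[299, 173], [260, 270], [359, 309], [395, 211]] [[0.7136, 0.0397, 0.185], [0.5, 0.1184, 0.185], [0.4214, -0.0929, 0.185], [0.6319, -0.1692, 0.185]]
plane [-0.10462071  0.05581762  0.24730063] mean z [ 0.5650462  -0.0268978   0.18668372]
hole [340.71428571 210.5       ] [339 209   4   4  14] [[ 0.63179869 -0.05234441  0.183     ]]
hole [316.71875 270.40625] [314 267   6   8  32] [[ 0.50122844 -0.00257982  0.183     ]]
headpx 3635 [0.63028071 0.08018734 0.16517359]
circle [ 0.58294486 -0.00070329] 0.14905061058048732 30 0.0001401765012077659
mk [305.6 172.8] 5 [0.71973035 0.02620491] 11.129018087600553
side quad [[275, 175], [250, 268], [378, 284], [388, 187]] [[0.5013, 0.1256, 0.185], [0.4182, -0.1054, 0.185], [0.6233, -0.1883, 0.185], [0.7124, 0.0395, 0.185]]
plane [-0.00798153  0.05278138  0.18892975] mean z [ 0.56242006 -0.03833257  0.18241753]
hole [284.54545455 220.        ] [282 219   7   3  11] [[ 0.49748479 -0.00240849  0.183     ]]
headpx 2461 [0.6642763  0.00231188 0.16442649]
circle [ 0.58117197 -0.00484074] 0.1514476694517959 13 0.00031823669695174074
```

View pics/crop0.png

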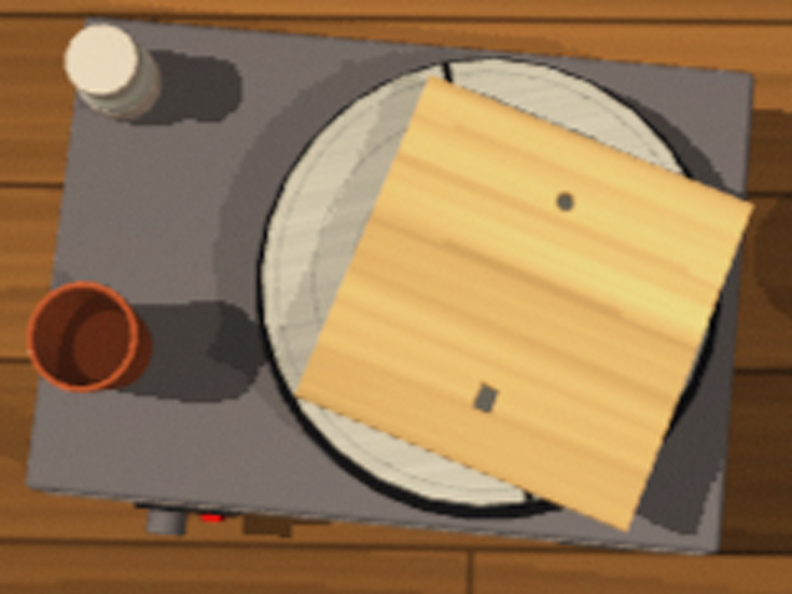

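Crop: the marker lines sit at crop (447,72), which is px (305.5,171.5), and crop (530,495), which is px (330,300). The bat has to turn about +32° counter-clockwise and shift about (+16,+26) mm. A push on its −y edge near the +x corner should do nearly all of that.

```bash
cat >> h.py <<'E'
from plant import robot
import json
def see(name,th0,save=True):
    f=robot.grab_frame("top"); im=f["image"]
    if save: cv2.imwrite(f"pics/{name}.png",cv2.resize(im[150:330,170:410][:,:,::-1],None,fx=3.3,fy=3.3,interpolation=cv2.INTER_CUBIC))
    np.savez(name+".npz",**f); return bat(f,th0)
def bat(f,th0,z=.183):
    im=f["image"]; W=cloud(f); hsv=cv2.cvtColor(im,cv2.COLOR_RGB2HSV)
    m=(np.hypot(W[...,0]-.58,W[...,1])<.25)&(W[...,2]>.155)&(hsv[...,1]>70)&(hsv[...,2]>120)
    m=cv2.morphologyEx(m.astype(np.uint8),cv2.MORPH_OPEN,np.ones((5,5)))
    c=max(cv2.findContours(m,cv2.RETR_EXTERNAL,cv2.CHAIN_APPROX_NONE)[0],key=cv2.contourArea)
    P=ray(f,c[:,0],z)[:,:2]; (cx,cy),wh,a=cv2.minAreaRect((P*1000).astype(np.float32))
    a=th0+(a-th0+45)%90-45
    A=W[cv2.erode(m,np.ones((5,5)))>0]; k=np.linalg.lstsq(np.c_[A[:,:2]-[cx/1e3,cy/1e3],np.ones(len(A))],A[:,2],rcond=None)[0]
    hull=np.zeros((480,640),np.uint8); cv2.fillPoly(hull,[c],1); hull=cv2.erode(hull,np.ones((9,9)))
    n,l,s,ce=cv2.connectedComponentsWithStats(((im.max(2)<140)&(hull>0)).astype(np.uint8))
    hs=[ray(f,ce[i],z)[0,:2] for i in range(1,n) if s[i,4]>8]
    r=dict(c=np.array([cx,cy])/1e3,th=a,wh=wh,plane=k,holes=hs)
    if len(hs)==2:
        d=hs[0]-hs[1]; u=np.array([np.cos(np.radians(a)),np.sin(np.radians(a))])
        if d@u<0:d=-d
        r.update(hc=(hs[0]+hs[1])/2,hth=np.degrees(np.arctan2(d[1],d[0])),hd=np.hypot(*d))
    print({k:np.round(v,4).tolist() for k,v in r.items()}); return r
def rot(d): d=np.radians(d); return np.array([[np.cos(d),-np.sin(d)],[np.sin(d),np.cos(d)]])
def tool(c,th,off,side,tcpz):
    "TCP pose: off = tool position in bat frame; tool y along edge; side = 'x' edge dir or 'y'"
    p=np.asarray(c)+rot(th)@np.asarray(off); yaw=th+(90 if side=='x' else 0)
    return [p[0],p[1],tcpz],yaw
def att(yaw): return [np.pi,0,np.radians((yaw+180)%360-180)]
def say(t=""):
    s=robot.sense(); print(t,round(s['t'],2),s['tcp_pos'].round(4),np.round(s['wrist_force'],1),np.round(s['joint_pos'],2)[[0,6]])
E
python3 - <<'E'
from h import *
f=dict(np.load("top0.npz")); 
up=(np.array([[445,62],[450,80]])+.5)/3.3-.5+[170,150]; lo=(np.array([[526,489],[533,500]])+.5)/3.3-.5+[170,150]
u=ray(f,up,.165)[:,:2]; l=ray(f,lo,.165)[:,:2]; print(u,l)
d=u.mean(0)-l.mean(0); print("axis",np.degrees(np.arctan2(d[1],d[0])),"line dist of centre",np.cross(d/np.hypot(*d),np.array([.583,-.0007])-l.mean(0)))
b=bat(f,-20.5)
for th in(-20.5,11):
    for s in(0,180):
        p,y=tool(b['c'],th,[.092,-.13],'x',.18); q=robot.inverse_kinematics(p,att(y+s)); print(th,s,p,None if q is None else np.round(q,2))
E
```

```text
[[0.72970242 0.0288614 ]
 [0.71723631 0.02522906]] [[ 0.44379132 -0.0298085 ]
 [ 0.43675063 -0.03446552]]
axis 11.803685489312592 line dist of centre 0.0015757390348317725
{'c': [0.5672, -0.0279], 'th': -21.2841, 'wh': [233.1067, 232.7847], 'plane': [-0.1046, 0.0558, 0.1864], 'holes': [[0.6318, -0.0523], [0.5011, -0.0024]], 'hc': [0.5664, -0.0274], 'hth': -20.9048, 'hd': 0.14}
-20.5 0 [np.float64(0.6078784492299344), np.float64(-0.18184657110003768), 0.18] [-0.29  0.54  0.73  1.73 -0.42  1.03  0.24]
-20.5 180 [np.float64(0.6078784492299344), np.float64(-0.18184657110003768), 0.18] [ 0.97  0.77 -1.18  1.66  0.75  1.24  2.41]
11 0 [np.float64(0.6823464376589484), np.float64(-0.1379172136954292), 0.18] [-0.24  0.61  0.58  1.57 -0.36  1.07  0.62]
11 180 [np.float64(0.6823464376589484), np.float64(-0.1379172136954292), 0.18] [-0.51  0.81  1.11  1.58 -0.76  1.23 -2.21]<stdin>:5: DeprecationWarning: Arrays of 2-dimensional vectors are deprecated. Use arrays of 3-dimensional vectors instead. (deprecated in NumPy 2.0)
```

```bash
cat >> h.py <<'E'
G=np.array([.583,-.0007]); GA=11.5
def push(c0,th0,c1,th1,off,side,flip=0,tcpz=.180,back=.025,n=5,vel=.05,out=.06,up=.30,stop=25):
    "off: tool position in bat frame at contact; back: stand-off normal to the edge"
    c0,c1,off=map(np.asarray,(c0,c1,off)); nrm=(np.array([0,np.sign(off[1])]) if side=='x' else np.array([np.sign(off[0]),0.]))
    p,y=tool(c0,th0,off+nrm*back,side,tcpz); y+=flip
    robot.goto([p[0],p[1],up],att(y)); robot.move_straight(p,vel=.2)
    for s in np.linspace(0,1,n+1):
        p,y=tool(c0+s*(c1-c0),th0+s*(th1-th0),off,side,tcpz); robot.move_straight(p,vel=vel,attitude=att(y+flip))
        F=np.hypot(*robot.sense()['wrist_force'][:2])
        print(round(F,1),end=' ')
        if F>stop: print("STOP"); break
    c,th=c0+s*(c1-c0),th0+s*(th1-th0)
    p,y=tool(c,th,off+nrm*.02,side,tcpz); robot.move_straight(p,vel=.15)
    p,y=tool(c,th,off+nrm*out,side,up); robot.move_straight(p,vel=.3); say("push done")
E
python3 - <<'E'
from h import *
robot.grip(0.0); s=robot.sense(); p=s['tcp_pos'].copy(); p[2]=.33; robot.move_straight(p,vel=.3)
c0,t0=np.array([.5668,-.0277]),-21.1
push(c0,t0,c0+.85*(G-c0),t0+.85*(GA-t0),[.092,-.127],'x',up=.30)
see("s1",5)
E
```

```text
0.7 0.7 0.7 0.8 0.9 0.3 push done 9.41 [ 0.6935 -0.1793  0.3006] [-0.7  1.  -1.1] [-0.24  0.61]
{'c': [0.5675, -0.0013], 'th': 5.4618, 'wh': [233.6889, 229.6999], 'plane': [-1.1541, -1.0038, 0.2517], 'holes': [[0.6362, 0.0046]]}
```

View pics/s1.png

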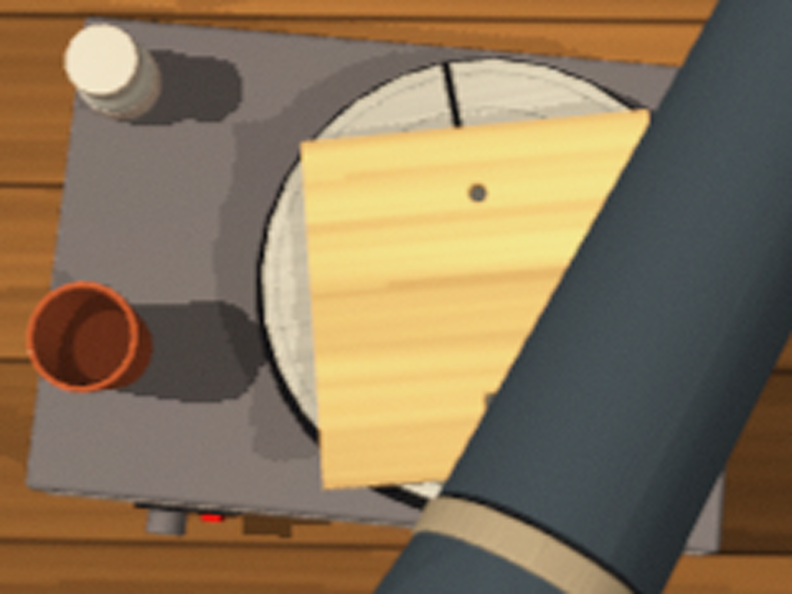

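Pushed as intended: the bat is now at about 5.5° with its round hole at crop (478,193), but the arm hides part of it. I'll swing the arm aside and measure it properly.

```bash
cat >> h.py <<'E'
def clear(name,th0,dj=-.7):
    q=np.array(robot.sense()['joint_pos']); q[0]+=dj; robot.move_joints(q); r=see(name,th0); say(); return r
E
python3 - <<'E'
from h import *
b=clear("s2",5.5)
for x in(.105,.112,.126):
  for y in(-.04,-.02):
    for fl in(0,180):
        p,yw=tool(b['c'],b['th'],[-.115-x+.1,y],'y',.18); q=robot.inverse_kinematics(p,att(yw+fl)); print(np.round(p,3),fl,None if q is None else np.round(q,2))
f=dict(np.load("s2.npz")); W=f["image"].max(2)<90
V=np.argwhere(W)[:,::-1]; P=ray(f,V,.165)[:,:2]-G; r=np.hypot(*P.T); a=np.degrees(np.arctan2(P[:,1],P[:,0]))
for lo,hi in((0,25),(-180,-155)):
    m=(r>.12)&(r<.143)&(a>lo)&(a<hi); print("marker",m.sum(),P[m].mean(0)+G, a[m].mean())
E
```

```text
{'c': [0.5674, -0.0026], 'th': 5.265, 'wh': [234.7192, 232.5069], 'plane': [-0.1029, -0.076, 0.1881], 'holes': [[0.6366, 0.0041], [0.5831, -0.0406], [0.496, -0.0085]]}
 11.3 [0.646  0.3079 0.2994] [0.3 0.3 0.4] [-0.94  0.61]
[ 0.452 -0.053  0.18 ] 0 [-0.98  0.4   1.28  2.15 -0.49  0.93 -0.9 ]
[ 0.452 -0.053  0.18 ] 180 [-0.62  0.22  0.75  2.14 -0.19  0.85  1.91]
[ 0.45  -0.034  0.18 ] 0 [-0.95  0.31  1.13  2.15 -0.36  0.89 -1.08]
[ 0.45  -0.034  0.18 ] 180 [-0.66  0.21  0.74  2.14 -0.18  0.85  1.85]
[ 0.445 -0.054  0.18 ] 0 [-0.91  0.3   1.13  2.16 -0.35  0.88 -1.04]
[ 0.445 -0.054  0.18 ] 180 [-0.63  0.2   0.76  2.15 -0.18  0.85  1.9 ]
[ 0.443 -0.034  0.18 ] 0 [-0.96  0.29  1.13  2.17 -0.34  0.88 -1.1 ]
[ 0.443 -0.034  0.18 ] 180 [-0.67  0.19  0.75  2.16 -0.17  0.85  1.85]
[ 0.431 -0.055  0.18 ] 0 [-0.93  0.26  1.14  2.19 -0.31  0.87 -1.08]
[ 0.431 -0.055  0.18 ] 180 [-0.65  0.17  0.77  2.18 -0.16  0.84  1.89]
[ 0.429 -0.035  0.18 ] 0 [-0.98  0.25  1.14  2.2  -0.29  0.86 -1.14]
[ 0.429 -0.035  0.18 ] 180 [-0.69  0.16  0.76  2.19 -0.15  0.84  1.83]
marker 20 [0.71127964 0.02514575] 11.395325658013336
marker 11 [ 0.44791322 -0.0300459 ] -167.74599375633142
```

View pics/s2.png

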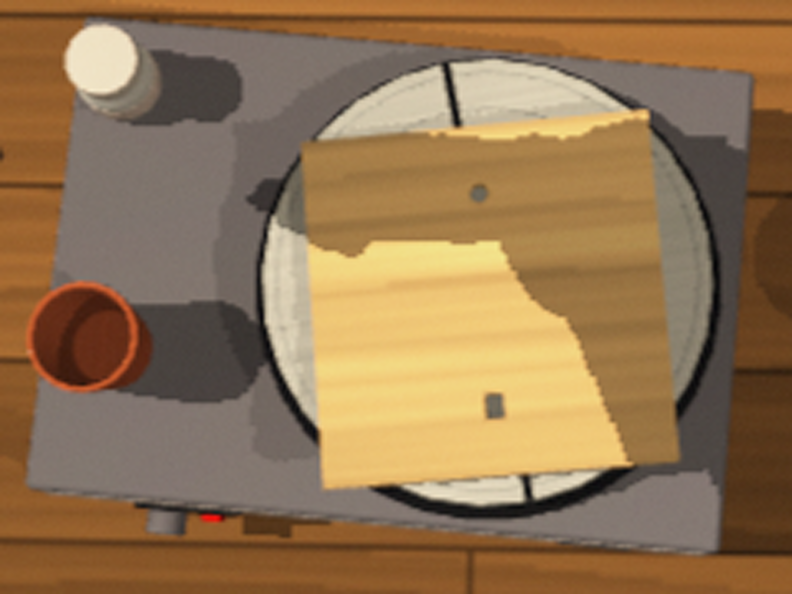

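The arm went to the +y side, and its shadow falls on the bat. The bat is at about 5.1° with its centre at (0.5667,−0.0024). The markers give an axis of 11.8° and a head centre of about (0.583,−0.001). Next I'll push the −x edge.

```bash
sed -i 's/^G=.*/G=np.array([.583,-.0012]); GA=11.8/' h.py
python3 - <<'E'
from h import *
push([.5667,-.0024],5.1,G,GA,[-.126,-.036],'y',flip=180,back=.01,out=.0,up=.30,vel=.04)
b=clear("s3",11,dj=.9)
E
```

```text
0.5 0.8 1.6 0.5 0.7 4.9 push done 16.23 [ 0.4679 -0.0619  0.3006] [-0.9  0.9 -0.6] [-0.73  1.91]
{'c': [0.5825, -0.0013], 'th': 12.298, 'wh': [231.4893, 231.8406], 'plane': [-0.1625, -0.021, 0.1816], 'holes': [[0.6499, 0.0139], [0.514, -0.0156]], 'hc': [0.582, -0.0008], 'hth': 12.2433, 'hd': 0.1391}
 17.8 [ 0.2436 -0.4041  0.3003] [-0.2 -0.3 -0.2] [0.17 1.91]
```

View pics/s3.png

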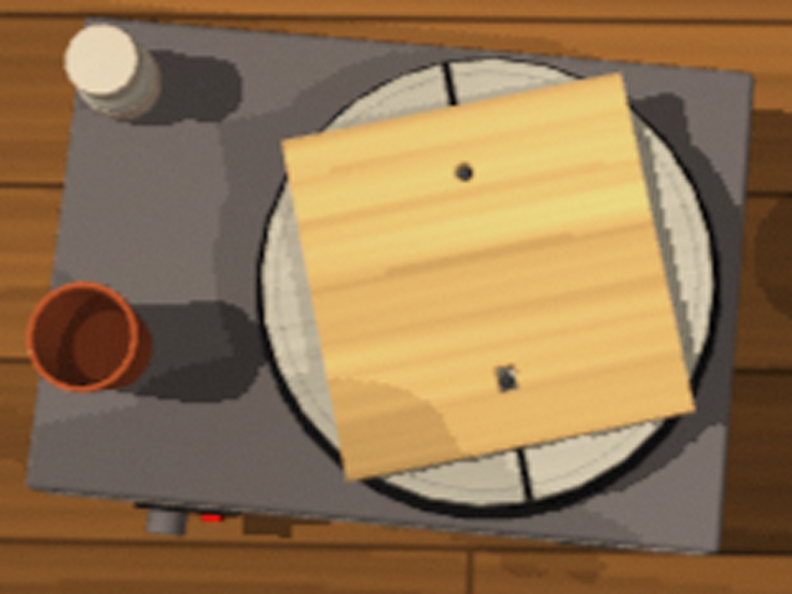

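The holes, at crop (464,172) and (506,378), now show dark steel pins inside them. I'll check whether the bat has actually dropped, from its height and a zoom on the holes.

Run:
```python
from h import *
robot_f=robot.grab_frame("side"); np.savez("side3.npz",**robot_f)
def hts(fn,c,th):
    f=dict(np.load(fn)); W=cloud(f); X=(W[...,:2]-c)@rot(th); o=[]
    for sx,sy in((1,1),(1,-1),(-1,1),(-1,-1),(0,0)):
        m=(abs(X[...,0]-sx*.085)<.02)&(abs(X[...,1]-sy*.085)<.02)&(W[...,2]>.15); o.append(round(float(np.median(W[m][:,2]))*1e3,1))
    r=np.hypot(*(W[...,:2]-G).transpose(2,0,1)); ou=np.maximum(abs(X[...,0]),abs(X[...,1]))
    m=(r<.14)&(ou>.125)&(W[...,2]>.15); print(fn,o,"head",round(float(np.median(W[m][:,2]))*1e3,1),m.sum())
hts("top0.npz",[.567,-.0277],-21); hts("s2.npz",[.5667,-.0024],5.1); hts("s3.npz",[.5822,-.001],12.2)
hts("side0.npz",[.567,-.0277],-21); hts("side3.npz",[.5822,-.001],12.2)
a=np.load("s3.npz")["image"]; c=[cv2.resize(a[y-13:y+13,x-13:x+13][:,:,::-1],(390,390),interpolation=cv2.INTER_NEAREST) for x,y in((310,202),(323,264))]
s=robot_f["image"]; S=cv2.resize(s[160:300,230:430][:,:,::-1],(560,392)); 
cv2.imwrite("pics/z3.png",np.vstack([cv2.resize(np.hstack(c),(400,200)),cv2.resize(S,(400,280))]))
```

```text
top0.npz [185.1, 177.9, 189.5, 182.1, 183.7] head 165.2 1850
s2.npz [180.2, 190.8, 179.0, 189.2, 184.8] head 165.2 1255
s3.npz [177.2, 177.2, 177.1, 177.2, 177.2] head 165.4 1038
side0.npz [184.7, 177.0, 189.1, 181.5, 183.1] head 164.7 1053
side3.npz [176.7, 176.6, 176.5, 176.5, 176.5] head 164.7 937
```

View pics/z3.png

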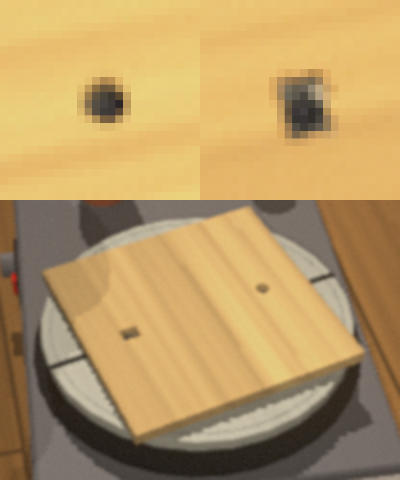

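The bat is seated. All four corners sit 12 mm above the head, which is exactly its thickness, and both pins show in the holes. The fingers are clear, so I'm handing the job in.

```bash
python3 -c "
from plant import robot
print(robot.close_job(), robot.sense()['t'])"
```

```text
the job is handed in; nothing more can be done
the job is handed in; nothing more can be done
```

The bat lies flat on the head with both holes over the pins, after two finger pushes; the cup, jar, rib and bowl were not touched, the fingers are clear, and the job was handed in at about 18 s.

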